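Set the cutting-sled fence to its stop and lock it

TASK

Set up the segment-cutting sled: first put the striped offcut that lies on it into the blue scrap tray, then swing the dark fence strip round on its pin by its yellow free end until it is fully home against the orange stop (brass plunger pushed in flush), without shoving the stop back or lifting the strip off its pin. Once the fence is home and you have let go of it, throw the red locking lever all the way over, away from the robot; leave the fence home and the other things on the bench where they are.

Things in the scene. Friction and masses are not known exactly. Their poses are not given: they have to be found in the camera images.
- sled: Fixed plywood board 18 mm thick. Origin: on the axis of its 10 mm steel pivot pin, at the underside (bench height); pin top 52 mm up. The board reaches from -270 to +110 mm in x and -130 to +290 mm in y from the pin; a 10 mm high rail runs along its -y edge. Angles on the sled: from its x axis, counter-clockwise from above.
- fence: Loose dark strip, grey top, yellow free end, 40 mm wide, 24 high, 0.3 to 0.65 kg, flat on the sled, its hole on the pin (1 mm play). Origin: hole centre, underside; x axis points to the free end, 270 mm away. It starts 134 to 148 degrees round on the sled; turn it clockwise from above (end moves away from the robot). Pushing it 200 mm from the pin takes 1 to 4 N; it stays where left.
- fence_end (a point): Middle of the fence's free end face, half-way up (12 mm above the strip's underside), 270 mm from the pin axis.
- stop_plunger (a joint): Brass plunger, 8 mm thick, sticking 8 mm out of the orange stop's face towards the fence, 19 mm above the board, 250 mm from the pin. 0 = out, 0.008 m = flush: the fence touches the stop's face, home. Its spring cannot be felt (under 0.2 N). The stop's place is not told: it is clamped where the home fence lies 83 to 100 degrees round on the sled.
- stop_block (a joint): How far (m) the orange stop block (34 mm wide, 33 mm high over the board) has been shoved back in its clamp; 0 as clamped. It stands firm up to 15 N at the block (18 N when pushing 200 mm from the pin); above that it slips, and at 3 mm the setting is lost. Some 7 to 12 N at the pushing point tells that the fence is home.
- offcut_center (a point): Centre of the loose offcut, a block striped in five colours, 54 (its x) by 30 (its y) by 26 mm high, 40 g, lying on the sled in the way of the fence. Graspable over its 30 mm width.
- scrap_tray_in (a point): Centre of the inner floor of the fixed blue open scrap tray on the bench, outside 150 (x) by 120 (y) by 50 mm high, walls 4 mm.
- lock (a joint): Red locking lever on the sled: 0 = open, leaning towards the sled's -x side (the robot); grows as it is pushed towards the sled's +x side; about 1.0 rad = locked, its end of travel. Stays where it is left; a push of a few newton moves it.
- lock_tip (a point): Centre of the lever's red ball (radius 13 mm), 70 mm from the lever's axis. The axis lies along the sled's y, 40 mm above the bench; the ball swings from 34 mm on the -x side of the axis (open) over the top to 34 mm on the +x side (locked), 101 mm above the bench at both ends. Its grey block is 70 by 50 mm, up to 55 mm above the bench.
- glue_bottle: Bystander: yellow bottle, radius 30, height 170 mm, origin at the centre of its foot.
- bowl_blank: Bystander: wooden disc, radius 60, height 50 mm, origin at the centre of its foot.
- tin: Bystander: open metal tin, radius 35, height 90 mm, origin at the centre of its foot.
- seg_ring: Bystander: dark wooden ring lying flat, radius 50, height 20 mm, origin at its centre underneath.

How it is judged:
On the way, in this order (a step that is already met when the one before it is completed fails the run):
1. the offcut lies in the scrap tray, let go (x of offcut_center in the frame of scrap_tray_in between -0.07 and 0.07 m and y of offcut_center in the frame of scrap_tray_in between -0.055 and 0.055 m and z of offcut_center in the frame of scrap_tray_in below 0.035 m and contact force between the fingers and offcut below 0.05 N), for 0.2 s.
2. the fence is home against the stop (plunger in to within 1.5 mm of flush, stop not shoved) and let go (value of joint stop_plunger above 0.0065 m and value of joint stop_block below 0.003 m and contact force between each of the arm, the fingers and fence below 0.05 N), for 0.2 s.
3. the locking lever is thrown (value of joint lock above 0.85 rad), for 0.1 s.
At the end, for the whole second after the job is handed in: Offcut inside the scrap tray; fence flat on its pin (within 3 mm), at rest, home on the stop with the plunger pressed at least 6.5 of its 8 mm; stop shoved back less than 3 mm; locking lever past 0.85 rad (value of joint lock above 0.85 rad and value of joint stop_plunger above 0.0065 m and value of joint stop_block below 0.003 m and horizontal distance between fence and sled below 0.003 m and angle between fence's own z axis and vertical below 0.05 rad and linear speed of fence below 0.01 m/s and x of offcut_center in the frame of scrap_tray_in between -0.07 and 0.07 m and y of offcut_center in the frame of scrap_tray_in between -0.055 and 0.055 m and z of offcut_center in the frame of scrap_tray_in below 0.035 m); the robot touches nothing.
It fails at once if the stop is shoved back 3 mm or more (value of joint stop_block above 0.003 m).
It fails at once if the fence is lifted off or tipped on its pin (horizontal distance between fence and sled above 0.006 m or angle between fence's own z axis and vertical above 0.12 rad or height (world z) of fence above 0.035 m).
It fails at once if a bystander is moved by more than 30 mm (distance of any of glue_bottle, bowl_blank, tin, seg_ring from where it was at the start of the episode above 0.03 m).
It also fails if it takes over 66 s, if anything falls off the work surface, if the arm or the gripper's body presses on something with over 40 N, if the wrist force passes 120 N, or if a joint passes its speed limit or range.

ROBOT

A 6-joint arm with a two-finger parallel gripper is mounted at the origin on the work surface. World frame = base frame: x ahead of the robot, y to its left, z up, the work surface at z = 0. Lengths are in m, angles in rad, forces in N, time in s.
With the tool pointing down it reaches from about 0.275 to 0.725 m from the base axis. Payload 5.6 kg.
Tool frame: the origin (TCP) lies between the finger pads; the fingertips stand 25 mm ahead of it and the grasp point (between the pads) lies 6 mm ahead of it (bot.nose_length is the distance from the TCP to the fingertips, in m); y points along the fingers, z is the direction in which the jaws open and shut, and the axes are right-handed (so a half turn about y gives the same grasp; the last joint's range is limited). The gripper opens to 85 mm and grips with 20 to 120 N. Pads are 22 mm wide; open, the fingers measure 114 mm over their backs; the gripper's body (76 mm by 85 mm) begins 54 mm behind the grasp point. The pads swing forward as they close: fully open they stand 13 mm farther back than shut.
Start: joints at [1.503, 0.255, 0.108, 0, -1.424, -0.285], TCP at [0.19, 0.516, 0.256] pointing down, gripper open.
Joint ranges: [-2.95, 2.95], [-1.21, 1.97], [-1.09, 1.5], [-2.87, 1.71], [-2.94, -0.07], [-3.05, 3.05]. Speed limits (rad/s): [2.57, 2.57, 3.14, 3.14, 3.14, 3.14].

INTERFACE

Orientations are given as a unit quaternion [x, y, z, w].
In Python, from station import get_state, read_camera, bot gives the robot as it stands.
- The arm moves only by the tool play_rows, never from a script. Its argument "rows" is a list that holds one entry, the list of rows, each a list of 6 numbers: the shift along the tool's x, y, z in units of 0.15 m (1.0 is 0.15 m), then the turn, a rotation vector about the tool's x, y, z in units of 90 degrees (1.0 is 90 degrees). A call has 1 to 20 rows; each row shifts and turns the pose as measured when the row begins, along the tool's axes as they then stand; what a row does not reach is not made up. A row lasts 1/10 s, in which the tool goes at most 50 mm and 8.59 degrees, less where a joint would pass 70% of its speed; a pose out of reach is approached as far as the arm can. A call with a number of a shift or a turn outside -1 to 1 is refused whole. A call with a gripper value outside its range is refused whole. "claw" is the opening, from 0 (shut) to 1 (fully open), set as the call begins (left out, the last holds). The fingers move at their own pace and stop on an object; "force" is the grip in N (left out, the last holds). Time passes only in rows, so rows that do not move let the fingers close. It gives the time, the measured TCP pose, the force and the opening at its end, in the units of the state.
- get_state(): the state, without advancing time (a new reading comes with each control period).
- read_camera(name): name is "side" or "top"; returns a dict with "img" (420x560x3 uint8, red, green, blue), "camera_matrix" (3x3 intrinsics, pixels), "position" and "rotation" of the camera in the world. Camera axes: x right, y up, looking along -z (the intrinsics and any distortion apply to the point x, -y, -z); pixel columns grow to the right and rows downward; lengths in m; the calibration is good to about 2 mm. A picture is of the moment at which its call begins. There is no depth.
- bot.finish_job(): hands the job in, once; it reports no verdict.
The state is a dict: "t": time; "joint_positions": joint angles; "joint_vel": joint speeds; "joint_torque": joint torques, N m; "position": TCP position; "tcp_rot": TCP orientation; "contact_force": force on the tool from outside, world axes, zero at the start; "ft_torque": the same for the moment, N m; "width": finger opening in m.
Only numpy, scipy, OpenCV 4.12 (cv2) and the standard library are available. Lean on these libraries where they do the work, as an engineer would, in place of code of your own. Each camera call takes 0.05 s, during which the arm holds its last target. There are 200 camera calls.

## Working session

There is one attempt and no reset: what is moved stays moved. The work goes in short steps, Python scripts to look and compute and a tool call to move; the robot and the scene stay as the last step left them, time stands still between calls to the robot, and variables do not carry over. Pictures are saved under pics/ and viewed, about 8 in all and at most 12, crops included, and the job is handed in when it is done.

Besides the shell and the picture viewer there is one more tool, called after "Call:" in YAML: its name, and indented under it one key for each argument. play_rows: Moves the arm, as the interface text tells. Its arguments: {"type":"object","properties":{"rows":{"type":"array"},"claw":{"type":"number"},"force":{"type":"number"}},"required":["rows"]}

```bash
mkdir -p pics; ls
cat > h.py <<'E'
import numpy as np, cv2
from station import get_state, read_camera, bot
def cam(n,save=None):
    c=read_camera(n)
    if save: cv2.imwrite('pics/'+save,c['img'][:,:,::-1])
    return c
def ray(c,u,v):
    K=np.array(c['camera_matrix']); p=np.linalg.inv(K)@[u,v,1]
    R=np.array(c['rotation']); 
    return np.array(c['position']),R@np.array([p[0],-p[1],-p[2]])
def onz(c,u,v,z):
    o,d=ray(c,u,v); return o+d*(z-o[2])/d[2]
E
python3 - <<'E'
from h import *
for n in ('top','side'):
    c=cam(n,n+'0.png'); print(n,{k:np.round(v,3).tolist() for k,v in c.items() if k!='img'})
print(get_state())
E
```

```text
pics
top {'camera_matrix': [[462.931, 0.0, 273.573], [0.0, 462.931, 198.357], [0.0, 0.0, 1.0]], 'position': [0.511, 0.017, 1.387], 'rotation': [-0.022, 0.025, 0.71, -0.703]}
side {'camera_matrix': [[481.51, 0.0, 279.05], [0.0, 481.51, 212.159], [0.0, 0.0, 1.0]], 'position': [-0.016, -0.866, 0.692], 'rotation': [0.489, -0.149, -0.261, 0.819]}
{'t': 0.1, 'joint_positions': array([ 1.50259512e+00,  2.55691863e-01,  1.07130608e-01, -3.96328120e-04,
       -1.42390037e+00, -2.84623162e-01]), 'joint_vel': array([-0.00038096, -0.00025839,  0.00084246,  0.00203141, -0.00085538,
       -0.00048082]), 'joint_torque': array([-1.72887962e-03, -3.87602413e+01,  2.38473397e+01,  5.37782148e+00,
       -3.77531745e-03,  7.37130250e-07]), 'position': array([0.18985795, 0.5157681 , 0.25548669]), 'tcp_rot': array([-0.1240423 , -0.69552809,  0.69672868,  0.12419069]), 'contact_force': array([-0.07639712, -0.26716401, -0.05984281]), 'ft_torque': array([-8.41770785e-03, -5.54175740e-05, -4.46937293e-02]), 'width': 0.0854767013876967}
```

View pics/top0.png

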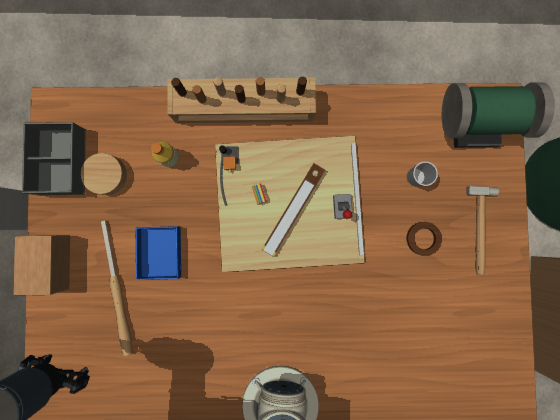

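View pics/side0.png

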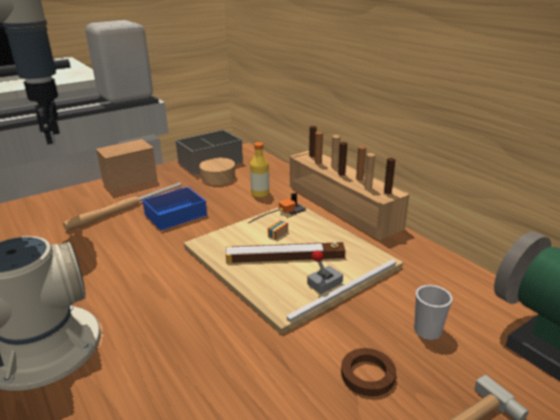

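Top view: +x is up and +y is left. The offcut is at about (260,194), fence pin (317,170), yellow end (270,252), stop (229,160), red ball (347,214) and tray (158,253).

```bash
sed -i "s/R=np.array(c\['rotation'\]); /R=Rotation.from_quat(c['rotation']).as_matrix()/; 1i from scipy.spatial.transform import Rotation" h.py
python3 - <<'E'
from h import *
c=cam('top'); im=c['img']
cr=im[130:275,210:370]; cv2.imwrite('pics/crop1.png',cv2.resize(cr[:,:,::-1],None,fx=5,fy=5,interpolation=cv2.INTER_CUBIC)[:600*2][:725:1])
cv2.imwrite('pics/crop1.png',cv2.resize(cr[:,:,::-1],None,fx=4,fy=4,interpolation=cv2.INTER_CUBIC))
for n,p,z in [('pin',(317,170),.05),('off',(260,194),.044),('end',(270,252),.042),('stop',(229,160),.051),('ball',(347,214),.101),('tray',(158,253),.05),
 ('c1',(217,145),.018),('c2',(354,137),.018),('c3',(364,262),.018),('c4',(222,271),.018),('bottle',(160,152),.17),('bowl',(103,174),.05),('tin',(425,174),.09),('ring',(424,238),.02)]:
  print(n,onz(c,*p,z).round(3))
E
```

```text
pin [ 0.681 -0.116  0.05 ]
off [0.614 0.05  0.044]
end [0.445 0.023 0.042]
stop [0.713 0.139 0.051]
ball [ 0.551 -0.193  0.101]
tray [0.446 0.344 0.05 ]
c1 [0.764 0.178 0.018]
c2 [ 0.784 -0.232  0.018]
c3 [ 0.412 -0.253  0.018]
c4 [0.39  0.164 0.018]
bottle [0.718 0.311 0.17 ]
bowl [0.676 0.505 0.05 ]
tin [ 0.662 -0.417  0.09 ]
ring [ 0.48  -0.431  0.02 ]
```

View pics/crop1.png

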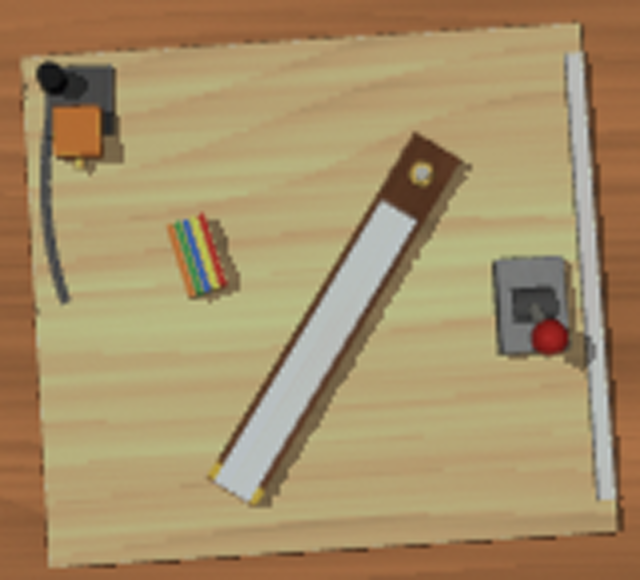

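```bash
cat >> h.py <<'E'
def delta(p,yaw=None):
    "shift in tool units to p (now, and after the turn), turn about tool y (units) to get tool z axis at yaw (mod 180), y down"
    s=get_state(); R=Rotation.from_quat(s['tcp_rot']); M=R.as_matrix(); d=np.array(p)-s['position']
    print('t',round(s['t'],2),'pos',s['position'].round(4),'zyaw',round(np.degrees(np.arctan2(M[1,2],M[0,2])),1),'xyaw',round(np.degrees(np.arctan2(M[1,0],M[0,0])),1),'y',M[:,1].round(3),'F',s['contact_force'].round(2),'w',round(s['width'],4),'j6',s['joint_positions'][5].round(2))
    print('shift now',(M.T@d/.15).round(3))
    if yaw is not None:
        for y in (yaw,yaw+180):
            z=np.array([np.cos(np.radians(y)),np.sin(np.radians(y)),0]); yy=np.array([0,0,-1.]); T=np.c_[np.cross(yy,z),yy,z]
            print('yaw',y,'turn',(Rotation.from_matrix(M.T@T).as_rotvec()/(np.pi/2)).round(3),'shift after',(T.T@d/.15).round(3))
E
python3 - <<'E'
from h import *
c=cam('top')
off=onz(c,259.1,193.6,.044); print('off',off, 'ball',onz(c,347.1,213.9,.101),'pin',onz(c,315.1,172.9,.052))
delta([off[0],off[1],.15],108)
E
```

```text
off [0.61475175 0.05280343 0.044     ] ball [ 0.55124067 -0.19285267  0.101     ] pin [ 0.6727138  -0.11042715  0.052     ]
t 0.2 pos [0.1899 0.5159 0.2557] zyaw -110.2 xyaw 159.8 y [-0.    -0.001 -1.   ] F [-0.48 -1.2   0.44] w 0.0852 j6 -0.28
shift now [-3.725  0.707  1.917]
yaw 108 turn [-0.000e+00  1.575e+00 -1.000e-03] shift after [ 1.74   0.705 -3.811]
yaw 288 turn [-0.001 -0.425  0.   ] shift after [-1.74   0.705  3.811]
```

Call:
play_rows:
  rows:
    - [[0, 0, 0, 0, -0.085, 0], [0, 0, 0, 0, -0.085, 0], [0, 0, 0, 0, -0.085, 0], [0, 0, 0, 0, -0.085, 0], [0, 0, 0, 0, -0.085, 0], [-0.134, 0.054, 0.293, 0, 0, 0], [-0.134, 0.054, 0.293, 0, 0, 0], [-0.134, 0.054, 0.293, 0, 0, 0], [-0.134, 0.054, 0.293, 0, 0, 0], [-0.134, 0.054, 0.293, 0, 0, 0], [-0.134, 0.054, 0.293, 0, 0, 0], [-0.134, 0.054, 0.293, 0, 0, 0], [-0.134, 0.054, 0.293, 0, 0, 0], [-0.134, 0.054, 0.293, 0, 0, 0], [-0.134, 0.054, 0.293, 0, 0, 0], [-0.134, 0.054, 0.293, 0, 0, 0], [-0.134, 0.054, 0.293, 0, 0, 0], [-0.134, 0.054, 0.293, 0, 0, 0]]
  claw: 0.75

```text
t: 2.0
position: [0.635, 0.0588, 0.1459]
tcp_rot: [0.126, -0.695, 0.697, -0.124]
contact_force: [1.0, 1.7, 0.6]
width: 0.0643
```

```bash
python3 -c "
from h import *
delta([.6148,.0528,.12],108)"
```

```text
t 2.0 pos [0.635  0.0588 0.1459] zyaw -69.7 xyaw -159.7 y [-0.002 -0.002 -1.   ] F [0.96 1.67 0.6 ] w 0.0643 j6 1.59
shift now [ 0.14   0.173 -0.01 ]
yaw 108 turn [ 3.000e-03 -1.974e+00  1.000e-03] shift after [-0.14   0.172  0.004]
yaw 288 turn [-0.001  0.026  0.002] shift after [ 0.14   0.172 -0.004]
```

Call:
play_rows:
  rows:
    - [[0.14, 0.1, -0.005, 0, 0.026, 0], [0, 0.1, 0, 0, 0, 0], [0, 0.1, 0, 0, 0, 0], [0, 0, 0, 0, 0, 0]]

```text
t: 2.4
position: [0.6171, 0.0447, 0.093]
tcp_rot: [0.11, -0.698, 0.7, -0.103]
contact_force: [0.1, 0.0, -1.1]
width: 0.064
```

```bash
python3 -c "
from h import *
delta([.6148,.0528,.047],108)
c=cam('side','side1.png');im=c['img'][150:290,190:350];cv2.imwrite('pics/s1.png',cv2.resize(im[:,:,::-1],None,fx=4,fy=4,interpolation=cv2.INTER_CUBIC))"
```

```text
t 2.4 pos [0.6171 0.0447 0.093 ] zyaw -72.7 xyaw -162.7 y [-0.01  -0.005 -1.   ] F [ 0.09  0.05 -1.06] w 0.064 j6 1.55
shift now [-0.005  0.307 -0.056]
yaw 108 turn [-0.011  1.992 -0.002] shift after [0.002 0.307 0.056]
yaw 288 turn [-0.001 -0.008  0.007] shift after [-0.002  0.307 -0.056]
```

View pics/s1.png

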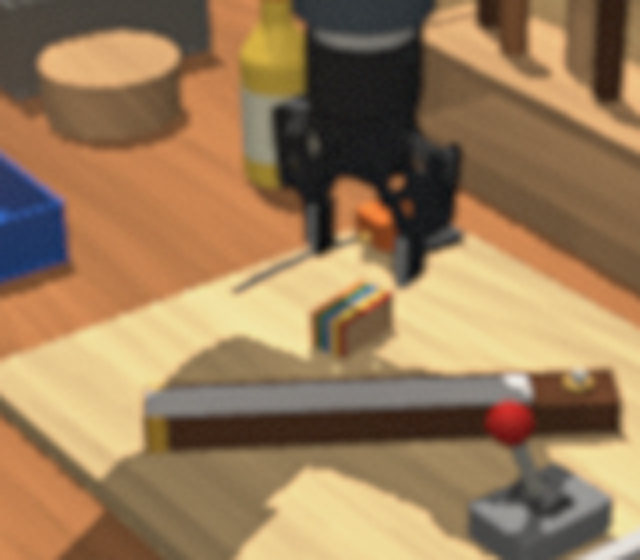

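```bash
python3 -c "
from h import *
c=cam('side')
print(onz(c,277.6,229.6,.031))"
```

```text
[0.61742106 0.05831486 0.031     ]
```

Call:
play_rows:
  rows:
    - [[0, 0.06, -0.055, 0, -0.008, 0.007], [0, 0.06, 0, 0, 0, 0], [0, 0.06, 0, 0, 0, 0], [0, 0.06, 0, 0, 0, 0], [0, 0.04, 0, 0, 0, 0], [0, 0, 0, 0, 0, 0]]

```text
t: 3.1
position: [0.6194, 0.054, 0.0558]
tcp_rot: [0.107, -0.697, 0.699, -0.116]
contact_force: [-0.0, 0.6, -0.1]
width: 0.0641
```

```bash
python3 -c "
from h import *
delta([.6148,.0528,.047],108)"
```

```text
t 3.1 pos [0.6194 0.054  0.0558] zyaw -71.8 xyaw -161.8 y [ 0.013 -0.001 -1.   ] F [-0.05  0.61 -0.06] w 0.0641 j6 1.54
shift now [ 0.033  0.058 -0.002]
yaw 108 turn [-0.012 -1.998  0.005] shift after [-0.032  0.058  0.002]
yaw 288 turn [-0.003  0.002 -0.008] shift after [ 0.032  0.058 -0.002]
```

Call:
play_rows:
  rows:
    - [[0.02, 0.055, -0.01, 0, 0, -0.008], [0, 0, 0, 0, 0, 0]]

```text
t: 3.3
position: [0.6161, 0.0543, 0.0468]
tcp_rot: [0.112, -0.697, 0.7, -0.111]
contact_force: [-1.5, -0.5, -0.6]
width: 0.0637
```

Call:
play_rows:
  rows:
    - [[0, 0, 0, 0, 0, 0], [0, 0, 0, 0, 0, 0], [0, 0, 0, 0, 0, 0], [0, 0, 0, 0, 0, 0], [0, 0, 0, 0, 0, 0], [0, 0, 0, 0, 0, 0], [0, 0, 0, 0, 0, 0]]
  claw: 0.2
  force: 25

```text
t: 4.0
position: [0.6167, 0.0544, 0.0478]
tcp_rot: [0.112, -0.696, 0.7, -0.112]
contact_force: [-0.1, -0.8, 0.7]
width: 0.0299
```

```bash
python3 -c "
from h import *
delta([.446,.344,.16],90)"
```

```text
t 4.0 pos [0.6167 0.0544 0.0478] zyaw -71.8 xyaw -161.8 y [ 0.001 -0.005 -1.   ] F [-0.06 -0.82  0.67] w 0.0299 j6 1.54
shift now [ 0.478 -0.759 -2.186]
yaw 90 turn [-1.000e-03 -1.798e+00  4.000e-03] shift after [-1.138 -0.748  1.931]
yaw 270 turn [-0.003  0.202 -0.   ] shift after [ 1.138 -0.748 -1.931]
```

Call:
play_rows:
  rows:
    - [[0, -0.2, 0, 0, 0, 0], [0, -0.2, 0, 0, 0, 0], [0, -0.2, 0, 0, 0, 0], [0, -0.16, 0, 0, 0, 0], [0.06, 0, -0.273, 0, 0, 0], [0.06, 0, -0.273, 0, 0, 0], [0.06, 0, -0.273, 0, 0, 0], [0.06, 0, -0.273, 0, 0, 0], [0.06, 0, -0.273, 0, 0, 0], [0.06, 0, -0.273, 0, 0, 0], [0.06, 0, -0.273, 0, 0, 0], [0.06, 0, -0.273, 0, 0, 0], [0, 0, 0, 0, 0.07, 0], [0, 0, 0, 0, 0.07, 0], [0, 0, 0, 0, 0.06, 0], [0, 0, 0, 0, 0, 0]]

```text
t: 5.6
position: [0.4382, 0.3553, 0.1646]
tcp_rot: [-0.003, -0.706, 0.708, 0.003]
contact_force: [-0.4, -1.2, -0.7]
width: 0.0294
```

```bash
python3 -c "
from h import *
c=cam('top'); im=c['img']; h=cv2.cvtColor(im,cv2.COLOR_RGB2HSV)
m=cv2.inRange(h,(105,150,40),(125,255,255)); m[:, :120]=0; m[:,195:]=0
c0=max(cv2.findContours(m,0,2)[0],key=cv2.contourArea); r=cv2.minAreaRect(c0); print(r); print(onz(c,*r[0],.05),onz(c,*r[0],.025))
delta([.446,.344,.045],90)"
```

```text
((158.0, 252.5), (51.0, 44.0), 90.0)
[0.44774178 0.3441978  0.05      ] [0.4465572  0.35031869 0.025     ]
t 5.65 pos [0.4383 0.3551 0.1646] zyaw -90.4 xyaw 179.6 y [ 0.001 -0.003 -1.   ] F [-0.34 -0.53 -0.25] w 0.0291 j6 0.6
shift now [-0.051  0.798  0.072]
yaw 90 turn [ 1.000e-03  1.996e+00 -3.000e-03] shift after [ 0.051  0.797 -0.074]
yaw 270 turn [-0.002 -0.004 -0.001] shift after [-0.051  0.797  0.074]
```

Call:
play_rows:
  rows:
    - [[-0.05, 0.14, 0.06, 0, 0, 0], [0, 0.14, 0, 0, 0, 0], [0, 0.14, 0, 0, 0, 0], [0, 0.14, 0, 0, 0, 0], [0, 0.14, 0, 0, 0, 0], [0, 0.12, 0, 0, 0, 0], [0, 0, 0, 0, 0, 0]]

```text
t: 6.35
position: [0.4481, 0.3449, 0.0391]
tcp_rot: [-0.003, 0.707, -0.707, 0.005]
contact_force: [-0.8, -0.9, -0.6]
width: 0.0294
```

Call:
play_rows:
  rows:
    - [[0, 0, 0, 0, 0, 0], [0, 0, 0, 0, 0, 0], [0, 0, 0, 0, 0, 0], [0, 0, 0, 0, 0, 0], [0, 0, 0, 0, 0, 0]]
  claw: 0.6

```text
t: 6.85
position: [0.4503, 0.3465, 0.0434]
tcp_rot: [-0.002, 0.709, -0.705, 0.008]
contact_force: [0.6, -1.3, 0.1]
width: 0.0511
```

Call:
play_rows:
  rows:
    - [[0, -0.2, 0, 0, 0, 0], [0, -0.2, 0, 0, 0, 0], [0, -0.2, 0, 0, 0, 0], [0, -0.2, 0, 0, 0, 0], [0, 0, 0, 0, 0, 0]]

```text
t: 7.35
position: [0.4492, 0.3456, 0.169]
tcp_rot: [-0.002, 0.709, -0.706, 0.009]
contact_force: [0.2, 0.6, 1.2]
width: 0.0513
```

```bash
python3 -c "
from h import *
c=cam('top'); a=c['img'][215:290,120:200];c=cam('side');b=c['img'][175:250,130:210]
cv2.imwrite('pics/t1.png',cv2.resize(np.hstack([a,b])[:,:,::-1],None,fx=4,fy=4))
delta([.4,.15,.16],90)"
```

```text
t 7.45 pos [0.4474 0.3443 0.1648] zyaw -89.1 xyaw -179.1 y [ 0.004  0.    -1.   ] F [-0.31 -0.38 -0.31] w 0.051 j6 0.65
shift now [0.336 0.03  1.291]
yaw 90 turn [-0.004 -1.99  -0.   ] shift after [-0.316  0.032 -1.296]
yaw 270 turn [ 0.     0.01  -0.003] shift after [0.316 0.032 1.296]
```

View pics/t1.png

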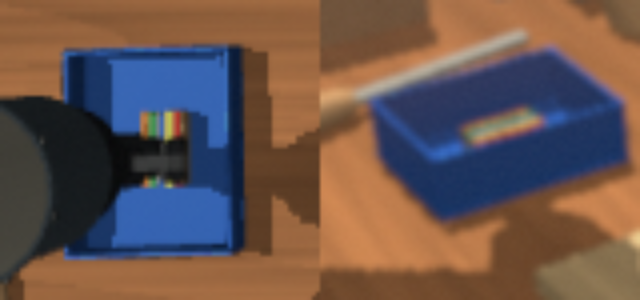

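Offcut is in the tray, lying flat. Next is the fence.

```bash
python3 -c "
from h import *
c=cam('top'); f=lambda x,y:((x+.5)/4-.5+210,(y+.5)/4-.5+130)
P=onz(c,*f(422,173),.047)
for n,q in (('faceL',(55,160)),('faceR',(101,156)),('pl',(82,166))): print(n,onz(c,*f(*q),.051 if n!='pl' else .037))
F=(onz(c,*f(55,160),.051)+onz(c,*f(101,156),.051))/2; v=(F-P)[:2]; r=np.hypot(*v)
print('home deg',np.degrees(np.arctan2(v[1],v[0])+np.arcsin(.02/r)),r,'pin',P, 'end',onz(c,*f(238,490),.042))
delta([.473,-.055,.14],-120.8)"
```

```text
faceL [0.68509431 0.15574145 0.051     ]
faceR [0.68768047 0.12234587 0.051     ]
pl [0.68228892 0.1374188  0.037     ]
home deg 91.60646339436364 0.250358782586514 pin [ 0.67339148 -0.11097759  0.047     ] end [0.4449897  0.02533071 0.042     ]
t 7.5 pos [0.4469 0.3438 0.1635] zyaw -89.2 xyaw -179.2 y [ 0.002 -0.002 -1.   ] F [ 0.33 -0.51 -0.63] w 0.0514 j6 0.65
shift now [-0.134  0.161  2.661]
yaw -120.8 turn [-0.001  0.352 -0.002] shift after [-1.511  0.157  2.195]
yaw 59.2 turn [-2.000e-03 -1.648e+00  1.000e-03] shift after [ 1.511  0.157 -2.195]
```

Call:
play_rows:
  rows:
    - [[0, 0, 0, 0, 0.09, 0], [0, 0, 0, 0, 0.09, 0], [0, 0, 0, 0, 0.09, 0], [0, 0, 0, 0, 0.082, 0], [-0.168, 0.017, 0.244, 0, 0, 0], [-0.168, 0.017, 0.244, 0, 0, 0], [-0.168, 0.017, 0.244, 0, 0, 0], [-0.168, 0.017, 0.244, 0, 0, 0], [-0.168, 0.017, 0.244, 0, 0, 0], [-0.168, 0.017, 0.244, 0, 0, 0], [-0.168, 0.017, 0.244, 0, 0, 0], [-0.168, 0.017, 0.244, 0, 0, 0], [-0.168, 0.017, 0.244, 0, 0, 0], [0, 0, 0, 0, 0, 0]]
  claw: 0

```text
t: 8.9
position: [0.4531, -0.0747, 0.1259]
tcp_rot: [-0.187, -0.67, 0.689, 0.202]
contact_force: [0.1, 0.5, -0.4]
width: 0.0002
```

```bash
python3 -c "
from h import *
delta([.473,-.055,.049],-120.8)"
```

```text
t 8.9 pos [ 0.4531 -0.0747  0.1259] zyaw -122.0 xyaw 148.0 y [-0.028 -0.02  -0.999] F [ 0.14  0.5  -0.37] w 0.0002 j6 0.81
shift now [-0.05   0.506 -0.198]
yaw -120.8 turn [-0.02  -0.013  0.009] shift after [-0.047  0.513 -0.181]
yaw 59.2 turn [-0.013  1.986 -0.031] shift after [0.047 0.513 0.181]
```

Call:
play_rows:
  rows:
    - [[-0.047, 0.1, -0.09, -0.02, -0.013, 0.009], [0, 0.1, 0, 0, 0, 0], [0, 0.1, 0, 0, 0, 0], [0, 0.1, 0, 0, 0, 0], [0, 0.1, 0, 0, 0, 0], [0, 0, 0, 0, 0, 0]]

```text
t: 9.5
position: [0.463, -0.0687, 0.0431]
tcp_rot: [-0.187, -0.68, 0.682, 0.191]
contact_force: [2.7, -1.7, 4.5]
width: 0.0
```

```bash
python3 -c "
from h import *
delta([.473,-.055,.049],-120.8)"
```

```text
t 9.5 pos [ 0.463  -0.0687  0.0431] zyaw -121.0 xyaw 149.0 y [-0.006 -0.001 -1.   ] F [ 2.74 -1.73  4.48] w 0.0 j6 0.84
shift now [-0.01  -0.04  -0.112]
yaw -120.8 turn [-0.002 -0.003  0.003] shift after [-0.011 -0.039 -0.113]
yaw 59.2 turn [-0.005  1.997 -0.004] shift after [ 0.011 -0.039  0.113]
```

Call:
play_rows:
  rows:
    - [[-0.01, -0.045, -0.05, 0, 0, 0], [0, 0, -0.06, 0, 0, 0], [0, 0, -0.04, 0, 0, 0], [0, 0, -0.04, 0, 0, 0], [0, 0, -0.03, 0, 0, 0]]

```text
t: 10.0
position: [0.4811, -0.0382, 0.0486]
tcp_rot: [-0.186, -0.68, 0.683, 0.193]
contact_force: [0.1, -0.7, -0.3]
width: -0.0
```

```bash
cat >> h.py <<'E'
def fen(th=None):
    "tool in polar terms about the pin, and shift to z .050 for tool yaw = fence angle"
    s=get_state(); M=Rotation.from_quat(s['tcp_rot']).as_matrix(); v=s['position'][:2]-[.6734,-.111]
    xy=np.degrees(np.arctan2(M[1,0],M[0,0])); w=np.radians(xy); F=s['contact_force']
    print('t',round(s['t'],2),'xyaw',xy.round(1),'r',(v@[np.cos(w),np.sin(w)]).round(4),'d',(v@[-np.sin(w),np.cos(w)]).round(4),'z',s['position'][2].round(4),'push(neg z tool) F',round(M[:,2]@F,2),'F',F.round(2),'ydir err',(M.T@[0,0,-1]).round(3))
E
python3 -c "
from h import *
fen()"
```

```text
t 10.0 xyaw 149.0 r 0.2023 d 0.0367 z 0.0486 push(neg z tool) F 0.6 F [ 0.06 -0.73 -0.28] ydir err [-0.008  1.    -0.006]
```

Call:
play_rows:
  rows:
    - [[0.005, -0.01, -0.03, 0, 0.01, 0], [0.008, 0, -0.058, 0, 0.028, 0], [0.008, 0, -0.058, 0, 0.028, 0], [0.008, 0, -0.058, 0, 0.028, 0], [0.008, 0, -0.058, 0, 0.028, 0], [0.008, 0, -0.058, 0, 0.028, 0], [0.008, 0, -0.058, 0, 0.028, 0], [0.008, 0, -0.058, 0, 0.028, 0]]

```text
t: 10.8
position: [0.5115, 0.0175, 0.0499]
tcp_rot: [-0.297, -0.633, 0.645, 0.308]
contact_force: [-2.4, -2.2, 2.4]
width: -0.0004
```

```bash
python3 -c "
from h import *
fen()"
```

```text
t 10.8 xyaw 129.4 r 0.2021 d 0.0436 z 0.0499 push(neg z tool) F 3.25 F [-2.36 -2.16  2.43] ydir err [-0.007  1.    -0.022]
```

Call:
play_rows:
  rows:
    - [[0.008, 0, -0.062, 0, 0.018, 0.005], [0.008, 0, -0.062, 0, 0.018, 0.005], [0.008, 0, -0.062, 0, 0.024, 0], [0.008, 0, -0.062, 0, 0.024, 0], [0.008, 0, -0.062, 0, 0.024, 0], [0.008, 0, -0.062, 0, 0.024, 0], [0.008, 0, -0.062, 0, 0.024, 0], [0.008, 0, -0.062, 0, 0.024, 0]]

```text
t: 11.6
position: [0.5629, 0.0634, 0.0477]
tcp_rot: [-0.392, -0.572, 0.601, 0.397]
contact_force: [-2.7, -0.6, 2.7]
width: 0.0
```

```bash
python3 -c "
from h import *
fen()"
```

```text
t 11.6 xyaw 112.1 r 0.2032 d 0.0367 z 0.0477 push(neg z tool) F 2.82 F [-2.68 -0.63  2.68] ydir err [ 0.017  0.999 -0.039]
```

Call:
play_rows:
  rows:
    - [[0.006, -0.01, -0.05, -0.012, 0.024, -0.005], [0.008, -0.01, -0.056, -0.012, 0.025, -0.005], [0.008, 0, -0.056, 0, 0.026, 0], [0.008, 0, -0.056, 0, 0.026, 0], [0.008, 0, -0.056, 0, 0.026, 0]]

```text
t: 12.1
position: [0.5971, 0.0812, 0.0488]
tcp_rot: [-0.454, -0.538, 0.545, 0.456]
contact_force: [-4.0, -0.8, 3.0]
width: -0.0003
```

```bash
python3 -c "
from h import *
fen()
c=cam('top','t2.png'); a=c['img'][130:275,210:370];c=cam('side');b=c['img'][170:315,200:360]
cv2.imwrite('pics/p2.png',cv2.resize(np.hstack([a,b])[:,:,::-1],None,fx=2.5,fy=2.5,interpolation=cv2.INTER_CUBIC))"
```

```text
t 12.1 xyaw 99.9 r 0.2024 d 0.0421 z 0.0488 push(neg z tool) F 4.15 F [-4.04 -0.85  3.04] ydir err [ 0.004  1.    -0.01 ]
```

View pics/p2.png

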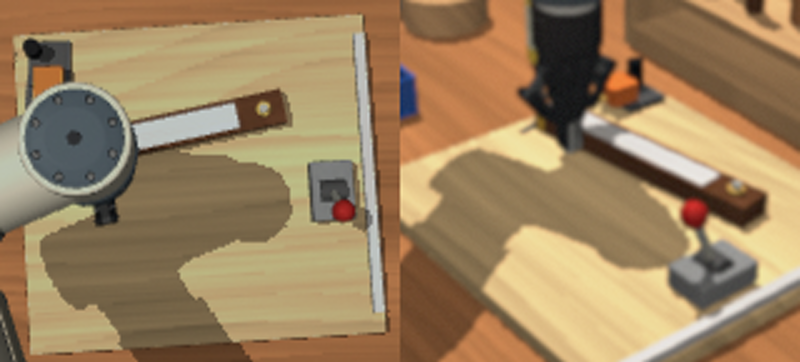

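Call:
play_rows:
  rows:
    - [[0.006, -0.005, -0.047, 0, 0.018, 0], [0.006, 0, -0.047, 0, 0.018, 0], [0.006, 0, -0.047, 0, 0.018, 0], [0.006, 0, -0.047, 0, 0.018, 0]]

```text
t: 12.6
position: [0.625, 0.089, 0.0489]
tcp_rot: [-0.485, -0.509, 0.517, 0.488]
contact_force: [-3.1, 0.8, 1.6]
width: 0.0003
```

```bash
python3 -c "
from h import *
fen()
c=cam('top'); im=c['img']; h=cv2.cvtColor(im,cv2.COLOR_RGB2HSV)
a=im[130:275,210:370];c=cam('side');b=c['img'][180:250,230:330]
cv2.imwrite('pics/p3.png',cv2.resize(b[:,:,::-1],None,fx=6,fy=6,interpolation=cv2.INTER_CUBIC))"
```

```text
t 12.6 xyaw 93.1 r 0.2023 d 0.0374 z 0.0489 push(neg z tool) F 3.02 F [-3.05  0.8   1.56] ydir err [ 0.005  1.    -0.011]
```

View pics/p3.png

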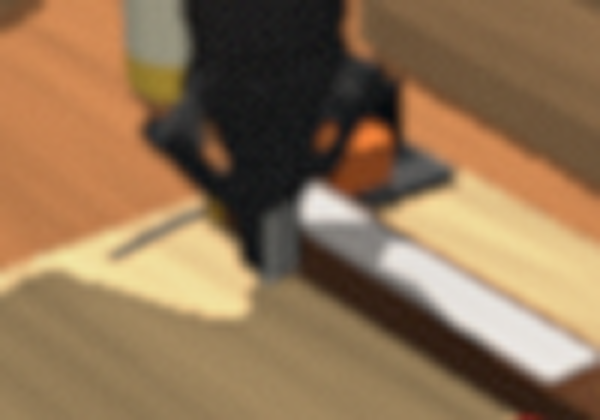

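Call:
play_rows:
  rows:
    - [[0.004, -0.008, -0.027, 0, 0.008, 0], [0.004, 0, -0.027, 0, 0.008, 0], [0.003, 0, -0.02, 0, 0, 0]]

```text
t: 13.0
position: [0.6349, 0.0908, 0.0494]
tcp_rot: [-0.491, -0.501, 0.512, 0.495]
contact_force: [-15.4, 0.2, 11.5]
width: 0.0002
```

```bash
python3 -c "
from h import *
fen()"
```

```text
t 13.0 xyaw 91.6 r 0.2028 d 0.0329 z 0.0494 push(neg z tool) F 15.55 F [-15.38   0.21  11.5 ] ydir err [ 0.006  1.    -0.016]
```

Call:
play_rows:
  rows:
    - [[0.001, 0, -0.012, 0, 0, 0], [0.001, 0, -0.012, 0, 0, 0]]

```text
t: 13.2
position: [0.6348, 0.0908, 0.0495]
tcp_rot: [-0.489, -0.499, 0.515, 0.498]
contact_force: [-9.3, -0.1, 5.4]
width: -0.0003
```

```bash
python3 -c "
from h import *
fen()"
```

```text
t 13.2 xyaw 91.5 r 0.2028 d 0.0332 z 0.0495 push(neg z tool) F 9.45 F [-9.32 -0.09  5.44] ydir err [ 0.007  1.    -0.025]
```

Call:
play_rows:
  rows:
    - [[0, 0, 0.05, 0, 0, 0], [0, 0, 0.1, 0, 0, 0], [0, -0.15, 0.15, 0, 0, 0], [0, -0.3, 0.15, 0, 0, 0], [0, -0.3, 0.15, 0, 0, 0], [0, 0, 0.3, 0, 0, 0], [0, 0, 0.3, 0, 0, 0], [0, 0, 0.3, 0, 0, 0]]

```text
t: 14.0
position: [0.4126, 0.0867, 0.1707]
tcp_rot: [-0.492, -0.502, 0.509, 0.496]
contact_force: [-0.9, 1.9, 1.4]
width: 0.0001
```

```bash
python3 -c "
from h import *
fen()
c=cam('top'); a=c['img'][135:205,215:330];c=cam('side');b=c['img'][180:250,235:350]
cv2.imwrite('pics/p4.png',cv2.resize(np.vstack([a,b])[:,:,::-1],None,fx=4.2,fy=4.2,interpolation=cv2.INTER_CUBIC))"
```

```text
t 14.0 xyaw 91.3 r 0.2037 d 0.2561 z 0.1707 push(neg z tool) F 0.88 F [-0.91  1.89  1.42] ydir err [ 0.004  1.    -0.011]
```

View pics/p4.png

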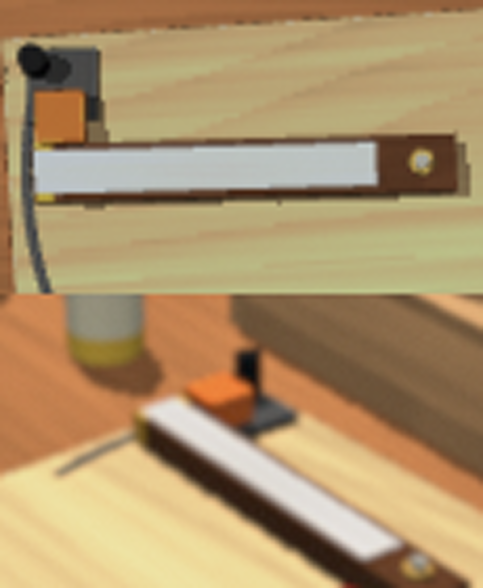

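```bash
python3 -c "
from h import *
def o(im):
    h=cv2.cvtColor(im,cv2.COLOR_RGB2HSV); m=cv2.inRange(h,(5,170,140),(14,255,255)); k=np.zeros_like(m);k[145:180,215:245]=1; v,u=np.nonzero(m*k); return u.mean().round(2),v.mean().round(2),len(u),v.max(),v.min()
c=cam('top')
print(o(cv2.imread('pics/top0.png')[:,:,::-1]),o(c['img']))
c2=cam('side'); 
def o2(im):
    h=cv2.cvtColor(im,cv2.COLOR_RGB2HSV); m=cv2.inRange(h,(5,170,140),(14,255,255)); k=np.zeros_like(m);k[190:220,270:305]=1; v,u=np.nonzero(m*k); return u.mean().round(2),v.mean().round(2),len(u)
print(o2(cv2.imread('pics/side0.png')[:,:,::-1]),o2(c2['img']))
g=cv2.cvtColor(c['img'],cv2.COLOR_RGB2HSV); m=((g[:,:,1]<60)&(g[:,:,2]>150)).astype(np.uint8); m[:165]=0;m[185:]=0;m[:,:222]=0;m[:,310:]=0
v,u=np.nonzero(m); r=cv2.minAreaRect(np.c_[u,v].astype(np.float32)); print(r); f=cv2.fitLine(np.c_[u,v].astype(np.float32),2,0,.01,.01).ravel();print(f)
a=onz(c,230,f[3]+(230-f[2])*f[1]/f[0],.042);b=onz(c,300,f[3]+(300-f[2])*f[1]/f[0],.042);d=a-b;print(a,b,'fence deg',np.degrees(np.arctan2(d[1],d[0])))
delta([.59,.0393,.15],1.5)"
```

```text
(np.float64(228.79), np.float64(162.25), 118, np.int64(168), np.int64(157)) (np.float64(228.88), np.float64(162.32), 120, np.int64(168), np.int64(157))
(np.float64(286.52), np.float64(202.34), 89) (np.float64(286.54), np.float64(202.46), 91)
((263.41387939453125, 174.64321899414062), (9.919816970825195, 81.075927734375), 88.53119659423828)
[ 9.9963367e-01 -2.7065191e-02  2.6312238e+02  1.7465761e+02]
[0.66864103 0.13739357 0.042     ] [ 0.67213866 -0.06718686  0.042     ] fence deg 90.97946525499407
t 14.2 pos [0.4129 0.0866 0.1707] zyaw -178.6 xyaw 91.4 y [-0.012 -0.004 -1.   ] F [0.2  0.49 0.43] w 0.0002 j6 -0.55
shift now [-0.344  0.125 -1.174]
yaw 1.5 turn [ 0.004  1.999 -0.012] shift after [0.346 0.138 1.172]
yaw 181.5 turn [-0.008 -0.001 -0.003] shift after [-0.346  0.138 -1.172]
```

Fence lies at 91°, the stop is unmoved (<0.3 mm), and it looks home. I'll check with a gentle press at r = 150 mm, well clear of the stop.

Call:
play_rows:
  rows:
    - [[-0.058, 0.0, -0.195, -0.008, 0, -0.003], [-0.058, 0.02, -0.195, 0, 0, 0], [-0.058, 0.03, -0.195, 0, 0, 0], [-0.058, 0.03, -0.195, 0, 0, 0], [-0.058, 0.03, -0.195, 0, 0, 0], [-0.058, 0.03, -0.195, 0, 0, 0], [0, 0.12, 0, 0, 0, 0], [0, 0.12, 0, 0, 0, 0], [0, 0.12, 0, 0, 0, 0], [0, 0.12, 0, 0, 0, 0], [0, 0.1, 0, 0, 0, 0], [0, 0, 0, 0, 0, 0]]

```text
t: 15.4
position: [0.6163, 0.035, 0.0544]
tcp_rot: [0.499, 0.509, -0.5, -0.491]
contact_force: [-0.1, 0.9, 0.2]
width: -0.0
```

```bash
python3 -c "
from h import *
fen(); delta([.632,.039,.05],181.5)"
```

```text
t 15.4 xyaw 91.1 r 0.1471 d 0.0543 z 0.0544 push(neg z tool) F 0.03 F [-0.05  0.91  0.17] ydir err [-0.001  1.     0.017]
t 15.4 pos [0.6163 0.035  0.0544] zyaw -178.9 xyaw 91.1 y [ 0.017  0.002 -1.   ] F [-0.05  0.91  0.17] w -0.0 j6 -0.29
shift now [ 0.025  0.031 -0.105]
yaw 181.5 turn [ 0.011 -0.004  0.001] shift after [ 0.024  0.03  -0.106]
yaw 361.5 turn [-1.000e-03  1.996e+00  1.700e-02] shift after [-0.024  0.03   0.106]
```

Call:
play_rows:
  rows:
    - [[0, 0.02, -0.04, 0.011, 0, 0], [0, 0, -0.04, 0, 0, 0], [0, 0, -0.015, 0, 0, 0], [0, 0, -0.012, 0, 0, 0]]

```text
t: 15.8
position: [0.6357, 0.0346, 0.052]
tcp_rot: [0.495, 0.505, -0.504, -0.495]
contact_force: [-6.9, 2.1, 0.9]
width: -0.0004
```

```bash
python3 -c "
from h import *
fen()"
```

```text
t 15.8 xyaw 91.1 r 0.1462 d 0.035 z 0.052 push(neg z tool) F 6.86 F [-6.9   2.11  0.93] ydir err [-0.     1.     0.001]
```

Call:
play_rows:
  rows:
    - [[0, 0, -0.012, 0, 0, 0], [0, 0, -0.012, 0, 0, 0]]

```text
t: 16.0
position: [0.6358, 0.0345, 0.052]
tcp_rot: [-0.494, -0.503, 0.506, 0.497]
contact_force: [-7.0, 1.4, 3.9]
width: -0.0001
```

```bash
python3 -c "
from h import *
fen()"
```

```text
t 16.0 xyaw 91.0 r 0.1462 d 0.035 z 0.052 push(neg z tool) F 6.99 F [-6.99  1.4   3.94] ydir err [-0.     1.    -0.007]
```

Call:
play_rows:
  rows:
    - [[0, 0, -0.02, 0, 0, 0], [0, 0, -0.02, 0, 0, 0]]

```text
t: 16.2
position: [0.6361, 0.0346, 0.0521]
tcp_rot: [-0.491, -0.5, 0.509, 0.5]
contact_force: [-10.4, 1.9, 6.4]
width: 0.0001
```

```bash
python3 -c "
from h import *
fen()"
```

```text
t 16.2 xyaw 91.0 r 0.1462 d 0.0348 z 0.0521 push(neg z tool) F 10.52 F [-10.44   1.9    6.42] ydir err [-0.     1.    -0.018]
```

Stalled at 10.5 N with no movement, so the fence is home. I'll let go and move to the lever.

Call:
play_rows:
  rows:
    - [[0, 0, 0.06, 0, 0, 0], [0, 0, 0.15, 0, 0, 0], [0, -0.2, 0.2, 0, 0, 0], [0, -0.25, 0.2, 0, 0, 0], [0, -0.25, 0.2, 0, 0, 0], [0, -0.2, 0.2, 0, 0, 0]]

```text
t: 16.8
position: [0.4817, 0.0313, 0.1905]
tcp_rot: [-0.491, -0.499, 0.509, 0.5]
contact_force: [1.0, 1.6, -0.3]
width: -0.0
```

```bash
python3 -c "
from h import *
c=cam('top'); im=c['img']; h=cv2.cvtColor(im,cv2.COLOR_RGB2HSV); m=(((h[:,:,0]<5)|(h[:,:,0]>174))&(h[:,:,1]>170)&(h[:,:,2]>90)).astype(np.uint8); k=m*0;k[190:235,325:365]=1
v,u=np.nonzero(m*k); print(len(u),u.mean(),v.mean(),onz(c,u.mean(),v.mean(),.101))
delta([.495,-.193,.19],182.8)"
```

```text
57 346.94736842105266 213.8421052631579 [ 0.55140603 -0.19243151  0.101     ]
t 16.85 pos [0.4804 0.0311 0.1962] zyaw -179.0 xyaw 91.0 y [-0.012  0.001 -1.   ] F [-4.44 -1.21  4.52] w 0.0004 j6 -0.37
shift now [-1.496  0.039 -0.072]
yaw 182.8 turn [-0.007 -0.02   0.001] shift after [-1.497  0.041 -0.024]
yaw 362.8 turn [-1.00e-03  1.98e+00 -1.10e-02] shift after [1.497 0.041 0.024]
```

Call:
play_rows:
  rows:
    - [[-0.25, 0, 0, -0.007, -0.02, 0], [-0.25, 0, 0, 0, 0, 0], [-0.25, 0, 0, 0, 0, 0], [-0.25, 0, 0, 0, 0, 0], [-0.25, 0, 0, 0, 0, 0], [-0.25, 0, 0, 0, 0, 0], [0, 0.13, 0, 0, 0, 0], [0, 0.13, 0, 0, 0, 0], [0, 0.13, 0, 0, 0, 0], [0, 0.12, 0, 0, 0, 0], [0, 0, 0, 0, 0, 0]]

```text
t: 17.95
position: [0.495, -0.2028, 0.1285]
tcp_rot: [0.496, 0.522, -0.504, -0.477]
contact_force: [0.7, 0.5, -0.3]
width: -0.0001
```

```bash
python3 -c "
from h import *
delta([.525,-.192,.108],182.8)"
```

```text
t 17.95 pos [ 0.495  -0.2028  0.1285] zyaw -177.0 xyaw 93.0 y [ 0.038 -0.    -0.999] F [ 0.66  0.53 -0.32] w -0.0001 j6 0.15
shift now [ 0.062  0.144 -0.198]
yaw 182.8 turn [ 0.024  0.003 -0.001] shift after [ 0.062  0.137 -0.204]
yaw 362.8 turn [-0.002 -1.997 -0.038] shift after [-0.062  0.137  0.204]
```

Call:
play_rows:
  rows:
    - [[0.065, 0.09, 0, 0.024, 0, 0], [0, 0.05, 0, 0, 0, 0], [0, 0, -0.06, 0, 0, 0], [0, 0, -0.06, 0, 0, 0], [0, 0, -0.06, 0, 0, 0], [0, 0, -0.06, 0, 0, 0], [0, 0, -0.06, 0, 0, 0], [0, 0, -0.06, 0, 0, 0], [0, 0, -0.06, 0, 0, 0]]

```text
t: 18.85
position: [0.5649, -0.1892, 0.1113]
tcp_rot: [-0.489, -0.513, 0.513, 0.484]
contact_force: [-0.6, -0.4, 0.6]
width: 0.0
```

```bash
python3 -c "
from h import *
delta([.592,-.190,.108],182.8)"
```

```text
t 18.85 pos [ 0.5649 -0.1892  0.1113] zyaw -176.9 xyaw 93.1 y [ 0.005 -0.005 -1.   ] F [-0.64 -0.37  0.63] w 0.0 j6 0.11
shift now [-0.015  0.023 -0.18 ]
yaw 182.8 turn [ 0.003  0.003 -0.003] shift after [-0.014  0.022 -0.18 ]
yaw 362.8 turn [-0.005 -1.997 -0.004] shift after [0.014 0.022 0.18 ]
```

Call:
play_rows:
  rows:
    - [[0, 0.02, -0.05, 0, 0, 0], [0, 0, -0.04, 0, 0, 0], [0, 0, -0.04, 0, 0, 0], [0, 0, -0.03, 0, 0, 0], [0, 0, -0.02, 0, 0, 0]]

```text
t: 19.35
position: [0.5827, -0.1887, 0.107]
tcp_rot: [-0.482, -0.506, 0.52, 0.491]
contact_force: [-9.9, 2.8, 8.5]
width: -0.0003
```

```bash
python3 -c "
from h import *
delta([.595,-.190,.108],182.8)"
```

```text
t 19.35 pos [ 0.5827 -0.1887  0.107 ] zyaw -177.0 xyaw 93.0 y [-0.023 -0.005 -1.   ] F [-9.9   2.83  8.52] w -0.0003 j6 0.1
shift now [-0.013 -0.009 -0.081]
yaw 182.8 turn [-0.015  0.003 -0.003] shift after [-0.013 -0.007 -0.081]
yaw 362.8 turn [-0.004 -1.997  0.023] shift after [ 0.013 -0.007  0.081]
```

Call:
play_rows:
  rows:
    - [[0, 0, 0.1, 0, 0, 0], [0, -0.1, 0.2, 0, 0, 0], [0, -0.25, 0.2, 0, 0, 0], [0, -0.3, 0.2, 0, 0, 0], [0, -0.1, 0.3, 0, 0, 0], [0, 0, 0, 0, 0, 0]]

```text
t: 19.95
position: [0.4344, -0.1963, 0.2238]
tcp_rot: [-0.482, -0.506, 0.521, 0.491]
contact_force: [1.7, 0.0, 0.9]
width: -0.0001
```

```bash
python3 -c "
from h import *
c=cam('top','t9.png'); im=c['img']; h=cv2.cvtColor(im,cv2.COLOR_RGB2HSV); m=(((h[:,:,0]<5)|(h[:,:,0]>174))&(h[:,:,1]>170)&(h[:,:,2]>90)).astype(np.uint8); k=m*0;k[170:235,325:365]=1
v,u=np.nonzero(m*k); print(len(u),u.mean(),v.mean(),onz(c,u.mean(),v.mean(),.101))
a=im[120:290,120:380]; cv2.imwrite('pics/p5.png',cv2.resize(a[:,:,::-1],None,fx=3,fy=3,interpolation=cv2.INTER_CUBIC))
delta([.5,0,.2])"
```

```text
55 345.3454545454546 192.45454545454547 [ 0.6110842  -0.18922036  0.101     ]
t 20.0 pos [ 0.4363 -0.1963  0.2231] zyaw -176.9 xyaw 93.1 y [-0.024 -0.006 -1.   ] F [ 1.85 -0.49  0.94] w -0.0001 j6 0.14
shift now [ 1.285  0.136 -0.498]
```

View pics/p5.png

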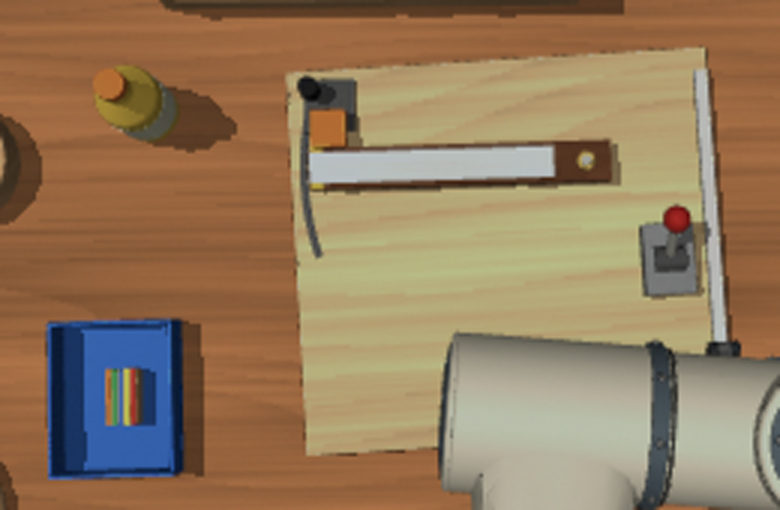

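Offcut is in the tray and the fence is home. The ball has moved 60 of 68 mm (about 0.89 rad), so I'll push the lever on to its end.

```bash
python3 -c "
from h import *
delta([.565,-.189,.2],182.8)"
```

```text
t 20.0 pos [ 0.4363 -0.1963  0.2231] zyaw -176.9 xyaw 93.1 y [-0.024 -0.006 -1.   ] F [ 1.85 -0.49  0.94] w -0.0001 j6 0.14
shift now [ 0.003  0.133 -0.863]
yaw 182.8 turn [-0.015  0.003 -0.003] shift after [ 0.007  0.154 -0.859]
yaw 362.8 turn [-0.005 -1.997  0.024] shift after [-0.007  0.154  0.859]
```

Call:
play_rows:
  rows:
    - [[0.04, 0.1, 0, -0.015, 0, 0], [0, 0.2, 0, 0, 0, 0], [0, 0.2, -0.1, 0, 0, 0], [0, 0.2, -0.2, 0, 0, 0], [0, 0, -0.2, 0, 0, 0], [0, 0, -0.2, 0, 0, 0], [0, 0, 0, 0, 0, 0]]

```text
t: 20.7
position: [0.5492, -0.1841, 0.1114]
tcp_rot: [-0.488, -0.513, 0.514, 0.485]
contact_force: [-0.7, 0.5, -0.8]
width: 0.0002
```

```bash
python3 -c "
from h import *
delta([.592,-.189,.113],182.8)"
```

```text
t 20.7 pos [ 0.5492 -0.1841  0.1114] zyaw -176.9 xyaw 93.1 y [ 0.003 -0.004 -1.   ] F [-0.67  0.53 -0.82] w 0.0002 j6 0.1
shift now [-0.048 -0.01  -0.283]
yaw 182.8 turn [ 0.002  0.003 -0.003] shift after [-0.046 -0.011 -0.283]
yaw 362.8 turn [-0.005 -1.997 -0.002] shift after [ 0.046 -0.011  0.283]
```

Call:
play_rows:
  rows:
    - [[-0.04, -0.01, -0.06, 0, 0, 0], [0, 0, -0.06, 0, 0, 0], [0, 0, -0.06, 0, 0, 0], [0, 0, -0.06, 0, 0, 0], [0, 0, -0.05, 0, 0, 0], [0, 0, -0.05, 0, 0, 0]]

```text
t: 21.3
position: [0.5836, -0.1879, 0.1089]
tcp_rot: [-0.476, -0.5, 0.525, 0.498]
contact_force: [-25.6, 3.3, 21.8]
width: 0.0003
```

```bash
python3 -c "
from h import *
delta([.592,-.189,.113],182.8)"
```

```text
t 21.3 pos [ 0.5836 -0.1879  0.1089] zyaw -177.0 xyaw 93.0 y [-0.046 -0.004 -0.999] F [-25.59   3.32  21.84] w 0.0003 j6 0.1
shift now [-0.01  -0.03  -0.054]
yaw 182.8 turn [-0.03   0.002 -0.001] shift after [-0.01  -0.027 -0.055]
yaw 362.8 turn [-0.002 -1.997  0.046] shift after [ 0.01  -0.027  0.055]
```

Same stall point at 25 N, so that is the lever's end stop. Retreating for a last check.

Call:
play_rows:
  rows:
    - [[0, 0, 0.1, 0, 0, 0], [0, -0.1, 0.2, 0, 0, 0], [0, -0.25, 0.2, 0, 0, 0], [0, -0.3, 0.2, 0, 0, 0], [0, -0.1, 0.3, 0, 0, 0], [0, 0, 0, 0, 0, 0], [0, 0, 0, 0, 0, 0]]

```text
t: 22.0
position: [0.4357, -0.1946, 0.2307]
tcp_rot: [-0.475, -0.499, 0.526, 0.498]
contact_force: [0.5, -0.5, -0.0]
width: 0.0003
```

```bash
python3 -c "
from h import *
def red(c,y0,y1,x0,x1):
    h=cv2.cvtColor(c['img'],cv2.COLOR_RGB2HSV); m=(((h[:,:,0]<5)|(h[:,:,0]>174))&(h[:,:,1]>150)&(h[:,:,2]>60)).astype(np.uint8); k=m*0;k[y0:y1,x0:x1]=1
    v,u=np.nonzero(m*k); return u.mean(),v.mean()
t=cam('top');s=cam('side'); print(red(s,220,280,300,380))
o1,d1=ray(t,*red(t,170,235,325,365));o2,d2=ray(s,*red(s,220,280,300,380))
A=np.c_[d1,-d2];x=np.linalg.lstsq(A,o2-o1,rcond=None)[0];print('ball',(o1+d1*x[0]).round(4),(o2+d2*x[1]).round(4))
s0={**s,'img':cv2.imread('pics/side0.png')[:,:,::-1]};t0={**t,'img':cv2.imread('pics/top0.png')[:,:,::-1]}
o1,d1=ray(t,*red(t0,190,235,325,365));o2,d2=ray(s,*red(s0,240,270,300,335))
A=np.c_[d1,-d2];x=np.linalg.lstsq(A,o2-o1,rcond=None)[0];print('ball0',(o1+d1*x[0]).round(4),(o2+d2*x[1]).round(4))
im=t['img'];g=cv2.cvtColor(im,cv2.COLOR_RGB2HSV); m=((g[:,:,1]<60)&(g[:,:,2]>150)).astype(np.uint8); m[:165]=0;m[185:]=0;m[:,:222]=0;m[:,310:]=0
v,u=np.nonzero(m);print(cv2.fitLine(np.c_[u,v].astype(np.float32),2,0,.01,.01).ravel())
fen()"
```

```text
(np.float64(336.9390243902439), np.float64(247.9512195121951))
ball [ 0.6105 -0.1886  0.1037] [ 0.6097 -0.188   0.1035]
ball0 [ 0.5513 -0.1914  0.1087] [ 0.5503 -0.1907  0.1086]
[ 9.9951971e-01 -3.0989150e-02  2.6299875e+02  1.7451060e+02]
t 22.1 xyaw 93.0 r -0.0711 d 0.2414 z 0.2299 push(neg z tool) F 1.07 F [-1.13  0.24 -0.77] ydir err [ 0.001  0.999 -0.052]
```

```bash
python3 -c "
from h import *
t=cam('top');s=cam('side')
f=lambda x,y:((x+.5)/4-.5+210,(y+.5)/4-.5+130)
for q in ((495,262),(565,257),(570,351),(500,355)): print(onz(t,*f(*q),.055).round(4))
print('rail/axis c',np.mean([onz(t,*f(*q),.055) for q in ((495,262),(565,257),(570,351),(500,355))],0))
a=t['img'][180:225,325:365]; b=s['img'][235:295,300:360]
A=cv2.resize(a[:,:,::-1],(400,450),interpolation=cv2.INTER_CUBIC);B=cv2.resize(b[:,:,::-1],(400,400),interpolation=cv2.INTER_CUBIC)
cv2.imwrite('pics/p6.png',np.hstack([A,cv2.copyMakeBorder(B,0,50,0,0,0)]))"
```

```text
[ 0.6073 -0.1618  0.055 ]
[ 0.6104 -0.2125  0.055 ]
[ 0.5425 -0.2146  0.055 ]
[ 0.5402 -0.1642  0.055 ]
rail/axis c [ 0.57509176 -0.18827548  0.055     ]
```

View pics/p6.png

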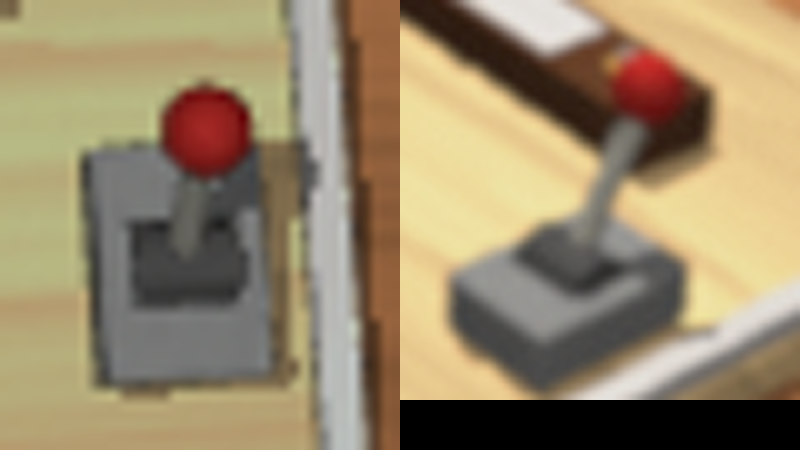

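Ball is now 34–36 mm past the axis on the +x side, so the lever is fully over; it evidently started a little off its open end. Handing in.

```bash
python3 -c "
from station import bot
print(bot.finish_job())"
```

```text
the job is handed in; nothing more can be done
None
```

All three steps are done and I handed the job in at about 22 s of the 66 s; no verdict was reported.

- **Offcut:** it lies flat in the blue tray, let go, as seen in the last top view.
- **Fence:** I pushed it round on its pin until it stalled against the stop. A second press at 146 mm from the pin stalled at 10.5 N with almost no movement (about 0.4 mm). The picture shows it touching the stop, lying at 91° in the world frame. It did not move visibly when I threw the lever.
- **Stop:** the first contact peaked at about 15.5 N, close to the 18 N slip limit. The images show less than about 0.3 mm of stop movement.
- **Lever:** it is at its end of travel, stalling at the same place at about 10 N and again at 25 N. The ball stands 34–36 mm past the axis on the far side.

**Disagreeing check:** the ball travelled only about 60 mm, not the 68 mm of a full throw. It started about 25 mm from the axis instead of 34, so the lever was probably not quite at 0 when I began.

**Not directly checked:** the plunger depth is below camera resolution, so "home" rests on the force stall and the fence angle. I did not measure the bystanders at the end; none was touched as far as the forces and pictures show.

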